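# Meter collars into the dip basket and dip it

### The job

Stand the basket under the mouth of the tilting bin, lift the bin's rear handle just far enough that the collars slide out one after another into the basket, and hold it there; stop when only the two rearmost collars are left in the bin, and let the bin down level again. Then hang the basket with its collars by its bail on the side hook of the dip stand, press the treadle right down to its stop, keep it there for two seconds to dip the basket, and let the treadle come up again. Any collar that misses the basket is to be put into it; leave the basket hanging still, and leave the other things on the worktop alone.

Things in the scene. Friction and masses are not known exactly. Their poses are not given: they have to be found in the camera images.
- bin_stand: Fixed stand (base 165 x 62 x 8 mm, two cheek plates) of the tilting bin. Origin on the worktop straight below the bin's pivot axis, which lies 100 mm up along this body's y. The bin's mouth points to this body's -x, its handle to +x. The cheeks' front edges stand 9 mm in front (-x) of the origin; a basket below the mouth must stay in front of them. Left of it stands a machine 380 mm tall
- bin (a joint): tilt of the bin, rad: 0 = level on its stop; grows to at most 1.1 as the rear handle is lifted and the mouth dips. The bin (0.45 kg, about 2 N at the handle) falls back level when let go. The collar nearest the mouth slides first, at about 16 to 23 degrees by friction (unknown beforehand); one on the next floor facet needs 5 degrees more, and so on
- bin_frame (a point): the bin's own frame, on the pivot axis, turning with the bin: x to the handle, y along the pivot, z up when level. Single-file channel 30 mm wide inside, x from -0.04 (mouth) to 0.13 (rear wall). Crowned floor of six flat facets from the mouth: the first (34 mm long) level with this point, each next one (28 mm) sloping 5 degrees more down to the rear, up to 25
- bin_handle (a point): middle of the bin's handle: a round bar 10 mm thick, 80 mm long, along the stand's y, 175 mm behind the pivot axis and level with it (100 mm over the worktop) when the bin is level, 40 mm clear of the bin's rear wall; it swings up and forward about the pivot and may turn between the fingers
- bin_lip (a point): middle of the mouth's edge, on the channel floor (4 mm thick), 40 mm in front of the pivot; 100 mm over the worktop when level, about 72 mm at 0.75 rad. Collars leave it at up to 0.6 m/s and land within 60 mm in front of it. A basket standing under it cannot be lifted straight up: slide it in and out from the front, low
- basket: Loose open perforated metal basket, 96 (x) x 80 (y) x 50 mm high, walls and floor 3 mm, about 0.25 kg; origin under the centre of its floor, z up. A rigid bail of 8 mm round bar rises from the middles of its two y sides to a level crown bar along y, axis 135 mm above the origin; the window below it is 69 mm wide and 50 to 131 mm high, open along x
- basket_crown (a point): middle of the bail's crown bar, on its axis, 135 mm above the basket's origin
- basket_tab (a point): grip of the bail: a black tab on the crown bar, 24 (x) x 16 (y) mm, from 137 to 173 mm above the basket's origin; this point is 156 mm above it. Grip it across the 16 mm (fingers along the crown bar), then the fingers stay clear of the hook
- collar_0: steel collar, a disc 24 mm across and 10 mm thick, 30 g, origin at the centre of its lower face at the start. One of up to four front collars, nearest the mouth (may be absent)
- collar_1: steel collar, a disc 24 mm across and 10 mm thick, 30 g, origin at the centre of its lower face at the start. One of up to four front collars, nearest the mouth (may be absent)
- collar_2: steel collar, a disc 24 mm across and 10 mm thick, 30 g, origin at the centre of its lower face at the start. One of up to four front collars, nearest the mouth (may be absent)
- collar_3: steel collar, a disc 24 mm across and 10 mm thick, 30 g, origin at the centre of its lower face at the start. One of up to four front collars, nearest the mouth (may be absent)
- collar_4: steel collar, a disc 24 mm across and 10 mm thick, 30 g, origin at the centre of its lower face at the start. One of the two rearmost collars in the bin, which stay there
- collar_5: steel collar, a disc 24 mm across and 10 mm thick, 30 g, origin at the centre of its lower face at the start. One of the two rearmost collars in the bin, which stay there
- dip_stand: Fixed dip stand: base plate, round post 18 mm thick to 211 mm high at the origin (on the worktop), a shallow well (126 x 110 mm, rim 24 mm high) centred 90 mm to its -x under the hook. The hook arm points to this body's -x, the treadle lies to its -y
- hook_throat (a point): axis of a hung crown bar: 90 mm out on the hook arm (8 mm round bar along the stand's x), 180 mm over the worktop with the treadle up. V-shaped throat: the tip, 22 mm further out (-x), is 16 mm higher, so the crown bar must be 17 mm or more above this point to pass over it. The arm goes through the bail's window, square to the crown bar. Sinks 25 mm with the treadle
- treadle (a joint): angle of the hinged spring treadle, rad: 0 = up, 0.30 = down on its stop. Linked to the hook, which sinks with it; damped spring, about 9 to 17 N at the pad to bring it down with the basket hanging; it comes back up by itself
- treadle_pad (a point): where to press: middle of the rubber pad on the treadle's free end (plate 50 mm wide, 92 mm long, hinge on the side of the dip stand's post line), on its upper face; moves down about 19 mm to the stop
- loupe: bystander: the small black eyepiece-like standing loupe, 40 mm across and 40 mm tall; origin under its centre
- weight_0: bystander: the larger knob weight, 36 mm across, 46 mm tall; origin under its centre
- weight_1: bystander: the smaller knob weight, 28 mm across, 40 mm tall; origin under its centre
- tweezers_0: bystander: black tweezers lying on the worktop, 127 mm long, 10 mm high; origin under its centre

How it is judged:
By the outcome, as a careful person would: the job done as asked, in the order asked, and still so for the second after the job is handed in, with the robot touching nothing.
Of collar_0, collar_1, collar_2, collar_3 only 2 to 4 are there at a start; the rules pass over those that are not, and their reading is None.
At some moment in a run one of basket may be knocked a few centimetres aside while the robot is not near it.
It also fails if it takes over 192 s, if anything falls off the work surface, if the arm or the gripper's body presses on something with over 40 N, if the wrist force passes 120 N, or if a joint passes its speed limit or range.

### The arm

A 6-joint arm with a two-finger parallel gripper is mounted at the origin on a cart in front of the work surface, level with it; the furniture and walls round the work are solid. World frame = base frame: x ahead of the robot, y to its left, z up, the work surface at z = 0. Lengths are in m, angles in rad, forces in N, time in s.
With the tool pointing down it reaches from about 0.275 to 0.85 m from the base axis. Payload 19 kg.
Tool frame: the origin (TCP) lies at the very end of the fingers, on their centre line; the grasp point (between the pads) lies 19 mm behind it (arm.grip_point_offset is the distance from the TCP to the grasp point, in m); z points along the fingers, y is the line along which they close (so a half turn about z gives the same grasp; the last joint's range is limited). The gripper opens to 85 mm and grips with 20 to 120 N. Pads are 22 mm wide; open, the fingers measure 114 mm over their backs; the gripper's body (76 mm by 85 mm) begins 54 mm behind the grasp point. The pads swing forward as they close: fully open they stand 13 mm farther back than shut.
Start: joints at [-1.308, 0.15, 1.437, -0, 1.554, -0.134], TCP at [0.222, -0.53, 0.231] pointing down, gripper open.
Joint ranges: [-2.8, 2.8], [-0.68, 2.1], [0.12, 2.68], [-1.39, 4.53], [0.16, 2.79], [-2.81, 2.81]. Speed limits (rad/s): [1.89, 1.89, 2.22, 3.01, 3.01, 3.01].

### API

Orientations are given as a unit quaternion [w, x, y, z].
In Python, from rig import arm, vision gives the robot as it stands.
- The arm moves only by the tool apply_moves, never from a script. Its argument "moves" is a list of rows, each a list of 5 numbers: the closure, from 0 (fully open) to 1 (shut), then the shift along the world's x, y, z in m, then the turn about the world's z in degrees. A call has 1 to 5 rows; each row shifts and turns the commanded pose from where the row before left it; what a row does not reach is not made up. A row lasts 1/8 s, in which the tool goes at most 62.5 mm and 10.7 degrees, less where a joint would pass 70% of its speed; a pose out of reach is approached as far as the arm can. A call with a gripper value outside its range is refused whole. The fingers move at their own pace and stop on an object; "squeeze" is the grip in N (left out, the last holds). Time passes only in rows, so rows that do not move let the fingers close. It gives the time, the measured TCP pose, the force, the opening and the grip force at its end, in the units of the state.
- arm.get_obs(): the state, without advancing time (a new reading comes with each control period).
- vision.snapshot(name): name is "scene" or "top" or "wrist"; returns a dict with "image" (480x640x3 uint8, red, green, blue), "fx", "fy", "cx", "cy" (pixels), "distortion" ([k1, k2, p1, p2, k3] as OpenCV has them; the pictures are not rectified), "cam_to_world" (4x4, takes a point from camera to world coordinates). Camera axes: x right, y down, z forward; pixel columns grow to the right and rows downward; lengths in m; the calibration is good to about 2 mm. A picture is of the moment at which its call begins. There is no depth.
- arm.job_done(): hands the job in; it is judged then, once.
The state is a dict: "t": time; "joints": joint angles; "qvel": joint speeds; "joint_efforts": joint torques, N m; "tcp_pos": TCP position; "eef_rot": TCP orientation; "contact_force": force on the tool from outside, world axes, zero at the start; "torque": the same for the moment, N m; "finger_gap": finger opening in m; "grip_force": force on a finger pad.
Only numpy, scipy, OpenCV 4.12 (cv2) and the standard library are available. Lean on these libraries where they do the work, as an engineer would, in place of code of your own. Each camera call takes 0.05 s, during which the arm holds its last target. There are 200 camera calls.

## Working session

There is one attempt and no reset: what is moved stays moved. The work goes in short steps, Python scripts to look and compute and a tool call to move; the robot and the scene stay as the last step left them, time stands still between calls to the robot, and variables do not carry over. Pictures are saved under pics/ and viewed, at most 14 in all, crops included, and the job is handed in when it is done.

Besides the shell and the picture viewer there is one more tool, called after ">>>" as name(argument=value, ...) on one line, values as JSON. apply_moves: Moves the arm, as the interface text tells. Its arguments: {"type":"object","properties":{"moves":{"type":"array"},"squeeze":{"type":"number"}},"required":["moves"]}

```bash
ls; mkdir -p pics; cat > h.py <<'E'
import numpy as np, cv2
from rig import arm, vision
def snap(n,fn=None):
    s=vision.snapshot(n)
    if fn: cv2.imwrite('pics/'+fn+'.png',s['image'][:,:,::-1])
    s['K']=np.array([[s['fx'],0,s['cx']],[0,s['fy'],s['cy']],[0,0,1.]]);s['d']=np.array(s['distortion'],float);s['T']=np.array(s['cam_to_world'])
    return s
def ray(s,uv):
    p=cv2.undistortPoints(np.array([[uv]],float),s['K'],s['d'])[0,0]
    return s['T'][:3,3],s['T'][:3,:3]@np.array([p[0],p[1],1.])
def onz(s,uv,z):
    o,d=ray(s,uv); return o+d*(z-o[2])/d[2]
def tri(s1,a,s2,b):
    o1,d1=ray(s1,a);o2,d2=ray(s2,b)
    k=np.linalg.lstsq(np.c_[d1,-d2],o2-o1,rcond=None)[0]
    p,q=o1+k[0]*d1,o2+k[1]*d2
    return (p+q)/2,np.linalg.norm(p-q)
def proj(s,P):
    T=np.linalg.inv(s['T']);r=cv2.Rodrigues(T[:3,:3])[0]
    return cv2.projectPoints(np.atleast_2d(np.array(P,float)),r,T[:3,3],s['K'],s['d'])[0][:,0]
E
python3 - <<'E'
from h import *
for n in('scene','top'):
    s=snap(n,n+'0'); print(n,s['T'].round(3).tolist(),s['fx'],s['d'])
o=arm.get_obs();print({k:np.round(v,3).tolist() for k,v in o.items()},arm.grip_point_offset)
E
```

```text
pics
scene [[0.437, -0.652, 0.62, -0.293], [-0.9, -0.321, 0.296, -0.566], [0.006, -0.687, -0.727, 1.176], [0.0, 0.0, 0.0, 1.0]] 615.0439886371983 [-0.17189479  0.          0.          0.          0.        ]
top [[0.025, -0.993, 0.117, 0.449], [-1.0, -0.026, -0.005, -0.114], [0.008, -0.117, -0.993, 1.223], [0.0, 0.0, 0.0, 1.0]] 570.20910691416 [-0.10345732  0.          0.          0.          0.        ]
{'t': 0.1, 'joints': [-1.308, 0.151, 1.438, 0.0, 1.554, -0.134], 'qvel': [-0.0, -0.002, -0.002, 0.001, -0.0, 0.002], 'joint_efforts': [0.007, -71.437, -57.18, 0.0, 0.007, -0.0], 'tcp_pos': [0.222, -0.53, 0.231], 'eef_rot': [-0.001, 0.98, 0.197, -0.0], 'contact_force': [0.293, 0.422, 0.066], 'torque': [0.009, 0.07, -0.038], 'grip_force': 0.0, 'finger_gap': 0.085} 0.0187
```

View pics/scene0.png

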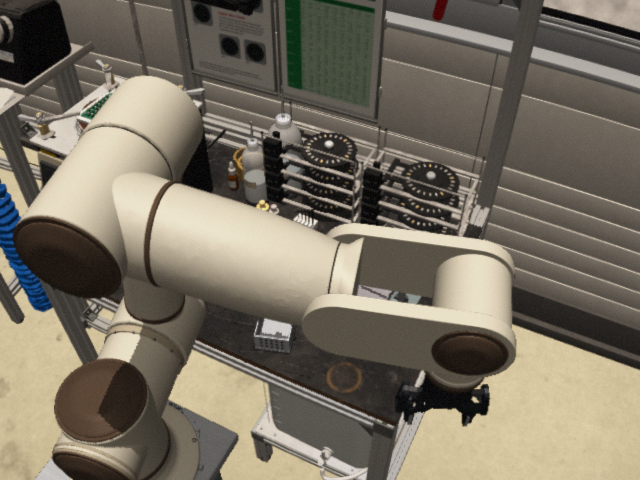

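View pics/top0.png

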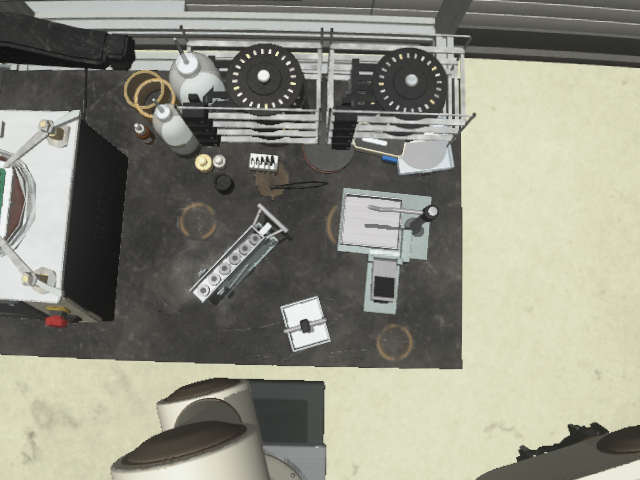

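Top view: bin mouth near (203,290), handle near (270,218), basket (305,323), dip stand post (430,212), treadle pad (383,285). Next I zoom in.

```bash
python3 - <<'E'
import cv2
i=cv2.imread('pics/top0.png')
a=cv2.resize(i[195:355,180:340],None,fx=3.7,fy=3.7,interpolation=cv2.INTER_CUBIC)
cv2.imwrite('pics/c1.png',a)
b=cv2.resize(i[180:320,325:465],None,fx=4,fy=4,interpolation=cv2.INTER_CUBIC)
cv2.imwrite('pics/c2.png',b)
E
```

```text
(no output)
```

View pics/c1.png

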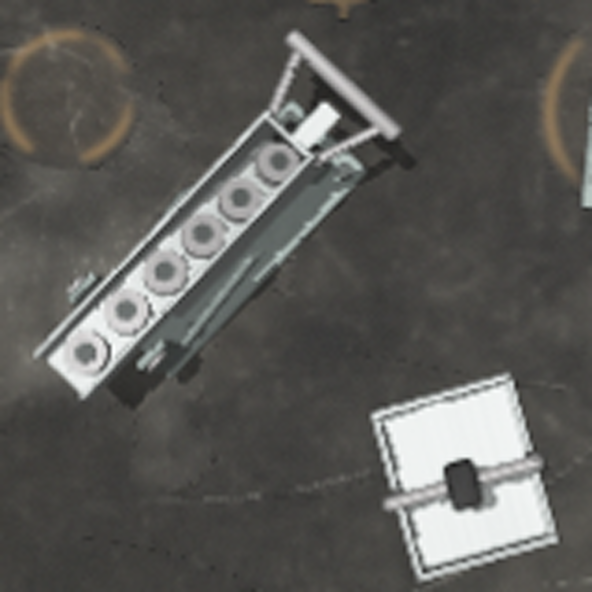

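View pics/c2.png

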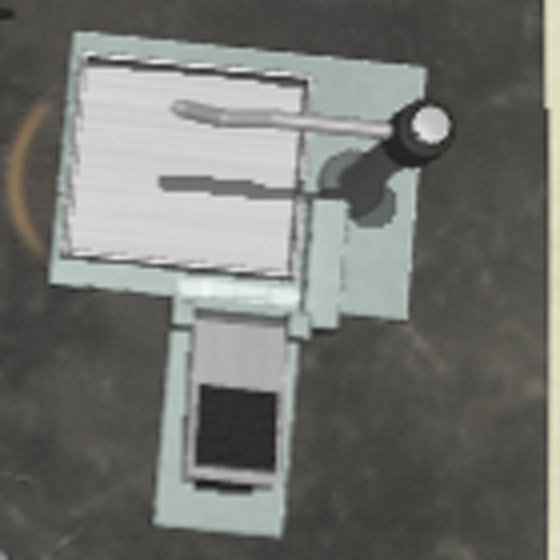

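Close crops show six collars in the channel (so 4 must drop), handle ends (292,37)-(396,134), tab (463,482); hook tip (180,107), post top (432,124), pad (236,428) in crop pixels.

```bash
cat >> h.py <<'E'
E
python3 - <<'E'
from h import *
s=snap('top')
f=lambda p,z,c: onz(s,((p[0]+.5)/(3.7 if c==1 else 4)+(180 if c==1 else 325)-.5,(p[1]+.5)/(3.7 if c==1 else 4)+(195 if c==1 else 180)-.5),z)
def P(n,p,z,c=1):
    r=f(p,z,c);print(n,r.round(4));return r
a=P('h1',(294,38),.105);b=P('h2',(395,131),.105);print('len',np.linalg.norm(a-b)); h=(a+b)/2
c0=P('c0',(87,352),.110);c5=P('c5',(280,161),.085);P('lipL',(38,355),.13);P('lipR',(83,397),.13);P('lipfloor mid',(66,375),.100)
d=b-a;print('handle dir deg',np.degrees(np.arctan2(d[1],d[0])));d=h-c0;print('bin axis deg',np.degrees(np.arctan2(d[1],d[0])), 'dist c0-h',np.linalg.norm(d),'h',h)
t=P('tab',(462,482),.173);e1=P('cr1',(388,503),.135);e2=P('cr2',(541,463),.135);d=e1-e2;print('crown deg',np.degrees(np.arctan2(d[1],d[0])),(e1+e2)/2)
q=[P('bk',p,.05) for p in((373,412),(510,375),(556,540),(422,580))];print('basket ctr',np.mean(q,0),np.linalg.norm(q[0]-q[1]),np.linalg.norm(q[1]-q[2]))
for i,j in((1,0),(2,3),(0,3),(1,2)):
    d=q[j]-q[i];print(np.degrees(np.arctan2(d[1],d[0])))
po=P('post',(432,124),.211,2);tp=P('tip',(178,107),.196,2);d=po-tp;print('hook +x deg',np.degrees(np.arctan2(d[1],d[0])),np.linalg.norm(d))
q=[P('well',p,.024,2) for p in((82,55),(308,78),(292,276),(64,255))];print('well ctr',np.mean(q,0))
for i,j in((0,1),(3,2)):
    d=q[j]-q[i];print(np.degrees(np.arctan2(d[1],d[0])))
for z in(.03,.05):P('pad',(236,428),z,2)
E
```

```text
h1 [ 0.6396 -0.0113  0.105 ]
h2 [ 0.5906 -0.0671  0.105 ]
len 0.07424658350913363
c0 [0.4685 0.0916 0.11  ]
c5 [ 0.5751 -0.0043  0.085 ]
lipL [0.4658 0.1134 0.13  ]
lipR [0.4449 0.089  0.13  ]
lipfloor mid [0.4561 0.1042 0.1   ]
handle dir deg -131.25349773642762
bin axis deg -41.7288142526216 dist c0-h 0.1965705798202386 h [ 0.61510584 -0.03918062  0.105     ]
tab [ 0.4084 -0.1082  0.173 ]
cr1 [ 0.3953 -0.0705  0.135 ]
cr2 [ 0.4176 -0.1481  0.135 ]
crown deg 106.00056889225378 [ 0.40645959 -0.10928583  0.135     ]
bk [ 0.4408 -0.0573  0.05  ]
bk [ 0.4631 -0.1325  0.05  ]
bk [ 0.3732 -0.16    0.05  ]
bk [ 0.3496 -0.0869  0.05  ]
basket ctr [ 0.40667794 -0.10915609  0.05      ] 0.0784477571855958 0.0940196884950507
106.52645313757597
107.89668070766254
-162.00469283588518
-162.99666234544418
post [ 0.6195 -0.3346  0.211 ]
tip [ 0.6267 -0.2208  0.196 ]
hook +x deg -93.60226730077288 0.11501264687000723
well [ 0.6832 -0.1868  0.024 ]
well [ 0.674  -0.3082  0.024 ]
well [ 0.5673 -0.3003  0.024 ]
well [ 0.5754 -0.1792  0.024 ]
well ctr [ 0.6249879 -0.2436396  0.024    ]
-94.29484242569883
-93.82855917999639
pad [ 0.4861 -0.2707  0.03  ]
pad [ 0.4855 -0.2681  0.05  ]
```

>>> apply_moves(moves=[[0,0.011,0.025,0.01,10.2],[0,0.011,0.025,0.01,10.2],[0,0.011,0.025,0.01,10.2],[0,0.011,0.025,0,10.2],[0,0.011,0.025,0,10.2]])

```text
t: 0.78
tcp_pos: [0.2774, -0.4044, 0.2612]
eef_rot: [-0.0, 0.798, 0.602, -0.0]
contact_force: [-0.1, -0.3, 0.5]
finger_gap: 0.0853
grip_force: 0.0
```

>>> apply_moves(moves=[[0,0.011,0.025,0,10.2],[0,0.011,0.025,0,10.2],[0,0.011,0.025,0,10.2],[0,0.011,0.025,0,10.2],[0,0.011,0.025,0,10.2]])

```text
t: 1.4
tcp_pos: [0.3324, -0.2794, 0.2612]
eef_rot: [-0.0, 0.461, 0.887, 0.0]
contact_force: [0.3, -0.5, -1.0]
finger_gap: 0.0851
grip_force: 0.0
```

>>> apply_moves(moves=[[0,0.011,0.025,0,10.2],[0,0.011,0.025,0,10.2],[0,0.011,0.025,0,10.2],[0,0.011,0.025,0,10.2],[0,0.011,0.025,0,10.2]])

```text
t: 2.02
tcp_pos: [0.3874, -0.1544, 0.2612]
eef_rot: [-0.0, 0.034, 0.999, -0.0]
contact_force: [-0.2, -0.5, 0.3]
finger_gap: 0.0852
grip_force: 0.0
```

>>> apply_moves(moves=[[0,0.011,0.025,0,10.2],[0,0.011,0.02,0,10.2],[0,0,0,0,0]])

```text
t: 2.4
tcp_pos: [0.4095, -0.1093, 0.2611]
eef_rot: [-0.0, -0.142, 0.99, 0.0]
contact_force: [-0.2, -0.7, -0.3]
finger_gap: 0.0853
grip_force: 0.0
```

```bash
python3 - <<'E'
from h import *
o=arm.get_obs();q=o['eef_rot'];print(o['t'],o['tcp_pos'],np.degrees(o['joints']).round(1))
from scipy.spatial.transform import Rotation as R
y=R.from_quat(np.roll(q,-1)).as_matrix()[:,1];print('yaw y',np.degrees(np.arctan2(y[1],y[0])))
s=snap('wrist','w1');print(s['T'].round(3).tolist())
s=snap('top','t1')
u=np.array([.7466,-.6653]);p=np.array([.4845,.0774])
for n,c,z in(('mach top',(127,160),.38),('mach bot',(115,318),0),('base',(180+183/3.7,195+378/3.7),.008)):
    w=onz(s,c,z);print(n,w.round(3),(w[:2]-p)@u)
E
```

```text
2.4 [ 0.40946759 -0.10930253  0.26111519] [ -25.4  -10.3   97.6    0.    92.7 -131.7]
yaw y 106.3129496634121
[[-0.282, 0.921, 0.27, 0.341], [0.959, 0.271, 0.078, -0.13], [-0.001, 0.281, -0.96, 0.404], [0.0, 0.0, 0.0, 1.0]]
mach top [0.658 0.169 0.38 ] 0.06847963370072731
mach bot [0.404 0.301 0.   ] -0.2086359689785217
base [0.456 0.054 0.008] -0.005358987746859161
```

View pics/w1.png

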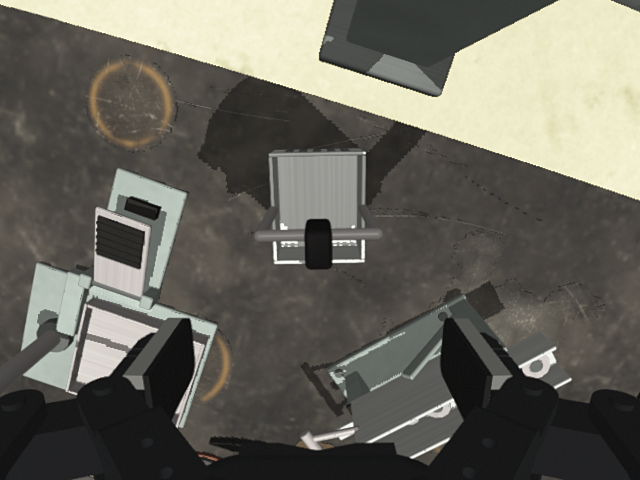

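Wrist view: basket upright, tab at (318,244), crown from (255,236) to (382,234), level in picture so yaw matches.

```bash
python3 - <<'E'
from h import *
s=snap('wrist')
for z in(.173,):print(onz(s,(318,255),z))
a=onz(s,(255,236),.135);b=onz(s,(382,234),.135);print(a,b,(a+b)/2,np.degrees(np.arctan2(*(b-a)[[1,0]])))
print(proj(s,[[.4085,-.1085,.173],[.4065,-.109,.135]]))
E
```

```text
[ 0.40880252 -0.11052574  0.173     ]
[ 0.41904278 -0.15072989  0.135     ] [ 0.39456717 -0.07078957  0.135     ] [ 0.40680497 -0.11075973  0.135     ] 107.02319842079328
[[321.54575504 255.45190375]
 [321.15083265 235.27204885]]
```

>>> apply_moves(moves=[[0.3,-0.0025,-0.001,-0.03,0.7],[0.4,0,0,-0.04,0],[0.5,0,0,-0.03,0],[0.5,0,0,-0.021,0],[0.9,0,0,0,0]], squeeze=40)

```text
t: 3.18
tcp_pos: [0.4061, -0.1117, 0.1395]
eef_rot: [-0.001, -0.145, 0.989, 0.0]
contact_force: [-0.1, 0.7, -0.2]
finger_gap: 0.0255
grip_force: 0.0
```

>>> apply_moves(moves=[[1,0,0,0,0],[1,0,0,0,0],[1,0,0,0,0],[1,0,0,0,0]], squeeze=40)

```text
t: 3.68
tcp_pos: [0.4067, -0.1113, 0.1403]
eef_rot: [0.0, -0.146, 0.989, -0.0]
contact_force: [-0.7, -0.2, -2.4]
finger_gap: 0.0156
grip_force: 44.8
```

>>> apply_moves(moves=[[1,0,0,0.012,0],[1,-0.015,0.02,0,-7.3],[1,-0.015,0.038,0,-7.3],[1,-0.015,0.04,0,-7.3],[1,0,0.04,0,-7.3]])

```text
t: 4.3
tcp_pos: [0.3611, 0.0277, 0.1533]
eef_rot: [0.001, 0.11, 0.994, -0.0]
contact_force: [0.6, -0.1, -1.6]
finger_gap: 0.0155
grip_force: 44.8
```

>>> apply_moves(moves=[[1,0,0.04,0,-7.3],[1,0,0.04,0,-7.4],[1,0,0.04,0,-7.4],[1,0,0.04,0,-7.4],[1,0,0,0,0]])

```text
t: 4.92
tcp_pos: [0.3615, 0.1888, 0.153]
eef_rot: [0.0, 0.357, 0.934, 0.0]
contact_force: [-0.4, 0.7, -2.4]
finger_gap: 0.0157
grip_force: 44.8
```

```bash
python3 - <<'E'
from h import *
o=arm.get_obs();q=o['eef_rot'];print(o['t'],o['tcp_pos'],o['finger_gap'])
from scipy.spatial.transform import Rotation as R
y=R.from_quat(np.roll(q,-1)).as_matrix()[:,1];print('yaw y',np.degrees(np.arctan2(y[1],y[0])))
s=snap('wrist','w2');snap('top','t2')
E
```

```text
4.925 [0.36151075 0.18875852 0.15298799] 0.015684622196320108
yaw y 48.188567020141654
```

View pics/w2.png

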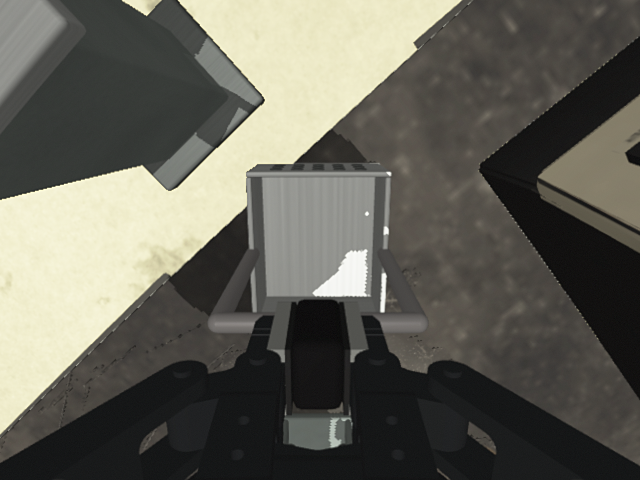

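Basket hangs square in the gripper (crown at row ~322). Slide it in under the mouth.

>>> apply_moves(moves=[[1,0.0125,-0.0115,0,0],[1,0.0125,-0.0115,0,0],[1,0.0125,-0.0115,0,0],[1,0.0125,-0.011,0,0],[1,0.012,-0.011,0,0]])

```text
t: 5.65
tcp_pos: [0.4246, 0.1292, 0.1522]
eef_rot: [-0.0, 0.358, 0.934, -0.0]
contact_force: [-0.5, 0.1, -2.0]
finger_gap: 0.0153
grip_force: 44.8
```

>>> apply_moves(moves=[[1,0.0117,-0.011,0,0],[1,0,0,-0.006,0],[1,0,0,-0.006,0],[1,0,0,-0.001,0],[1,0,0,0,0]])

```text
t: 6.28
tcp_pos: [0.4355, 0.1199, 0.14]
eef_rot: [0.001, 0.357, 0.934, 0.001]
contact_force: [-1.5, 1.8, 10.3]
finger_gap: 0.0151
grip_force: 46.8
```

```bash
python3 - <<'E'
from h import *
s=snap('top','t3')
i=s['image'][195:355,120:340,::-1];cv2.imwrite('pics/c3.png',cv2.resize(i,None,fx=3.5,fy=3.5,interpolation=cv2.INTER_CUBIC))
E
```

```text
(no output)
```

View pics/c3.png

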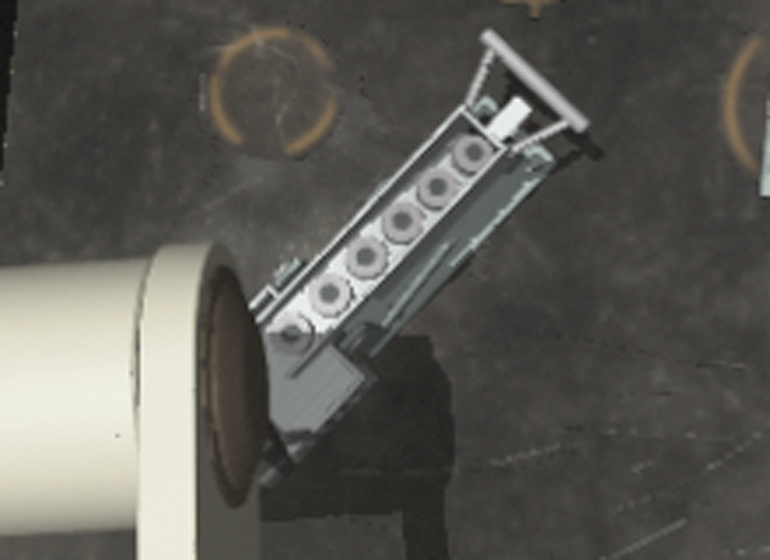

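Basket sits under the mouth. Release, rise, and go over the handle (turn −90°).

>>> apply_moves(moves=[[0.6,0,0,0,0],[0.6,0,0,0,0],[0.6,0,0,0.03,0],[0.6,0,0,0.05,0],[0.6,0.02,-0.01,0.04,-10]])

```text
t: 6.95
tcp_pos: [0.455, 0.1096, 0.2613]
eef_rot: [0.0, 0.438, 0.899, 0.0]
contact_force: [0.6, 0.4, -0.2]
finger_gap: 0.0341
grip_force: 0.0
```

>>> apply_moves(moves=[[0.6,0.02,-0.02,0,-10],[0.6,0.02,-0.02,0,-10],[0.6,0.02,-0.02,0,-10],[0.6,0.02,-0.02,0,-10],[0.6,0.02,-0.02,0,-10]])

```text
t: 7.58
tcp_pos: [0.5559, 0.0086, 0.2589]
eef_rot: [-0.0, 0.778, 0.628, -0.0]
contact_force: [0.7, -0.3, -0.2]
finger_gap: 0.0342
grip_force: 0.0
```

>>> apply_moves(moves=[[0.6,0.02,-0.02,0,-10],[0.6,0.02,-0.02,0,-10],[0.6,0.01,-0.01,0,-10],[0.6,0,0,0,0]])

```text
t: 8.07
tcp_pos: [0.6056, -0.0412, 0.2585]
eef_rot: [-0.0, 0.913, 0.408, -0.0]
contact_force: [-0.1, -0.0, -0.2]
finger_gap: 0.034
grip_force: 0.0
```

```bash
python3 - <<'E'
from h import *
o=arm.get_obs();q=o['eef_rot'];print(o['t'],o['tcp_pos'],o['finger_gap'])
from scipy.spatial.transform import Rotation as R
y=R.from_quat(np.roll(q,-1)).as_matrix()[:,1];print('yaw y',np.degrees(np.arctan2(y[1],y[0])))
s=snap('wrist','w4')
E
```

```text
8.075 [ 0.60556457 -0.04120204  0.25848646] 0.034017340548378065
yaw y -41.856477262237426
```

View pics/w4.png

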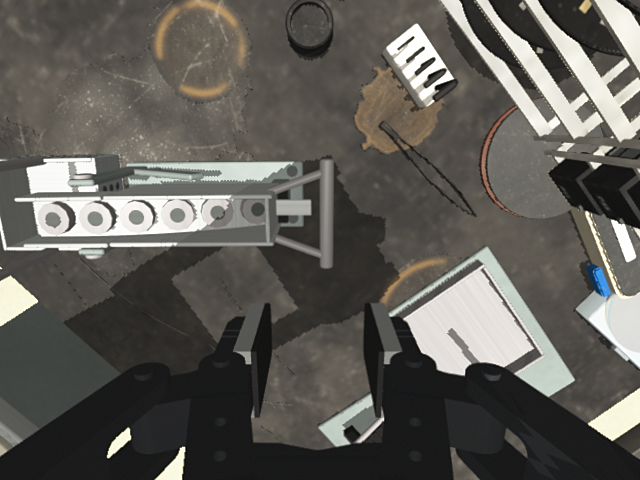

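Wrist view: handle bar column 327, rows 159–267; white tongue behind the bin ends at (311,208). I check its height.

```bash
python3 - <<'E'
from h import *
w=snap('wrist');t=snap('top')
u=np.array([.7466,-.6653]);p=np.array([.4845,.0774])
print('tongue',tri(w,(311,208),t,(269.3,224.3)))
print('handle tri',tri(w,(327,213),t,(180+344.5/3.7,195+85/3.7)))
a=onz(w,(327,160),.105);b=onz(w,(327,267),.105);print(a,b,(a+b)/2,np.degrees(np.arctan2(*(a-b)[[1,0]])),np.linalg.norm(a-b))
for z in(.008,.05,.1):print((onz(w,(311,208),z)[:2]-p)@u,(onz(t,(269.3,224.3),z)[:2]-p)@u)
E
```

```text
tongue (array([ 0.60608014, -0.03135008,  0.07330856]), np.float64(0.0018757449534495575))
handle tri (array([ 0.61576855, -0.03959651,  0.09482782]), np.float64(0.0006586931468979489))
[ 0.64178172 -0.01006984  0.105     ] [ 0.5903453  -0.06876953  0.105     ] [ 0.61606351 -0.03941969  0.105     ] 48.7730856990481 0.07804715164431023
0.16309747542271977 0.16566626027744727
0.1637051104342933 0.16343870475747974
0.1644284854480713 0.16078685294799458
```

>>> apply_moves(moves=[[0.6,0.0103,0.0018,-0.04,0],[0.6,0,0,-0.05,0],[0.6,0,0,-0.04,0],[0.6,0,0,-0.025,0],[0.6,0,0,-0.0165,0]])

```text
t: 8.85
tcp_pos: [0.6152, -0.0384, 0.0869]
eef_rot: [-0.0, 0.913, 0.409, -0.0]
contact_force: [0.0, 0.5, 0.2]
finger_gap: 0.0338
grip_force: 0.0
```

>>> apply_moves(moves=[[0.9,0,0,0,0],[1,0,0,0,0],[1,0,0,0,0],[1,0,0,0,0]], squeeze=25)

```text
t: 9.35
tcp_pos: [0.6161, -0.0391, 0.0884]
eef_rot: [0.0, 0.913, 0.408, 0.0]
contact_force: [2.9, -1.5, -2.4]
finger_gap: 0.0084
grip_force: 25.1
```

>>> apply_moves(moves=[[1,-0.0002,0.0002,0.011,0],[1,-0.0007,0.0006,0.011,0],[1,-0.0012,0.0011,0.01,0],[1,-0.0018,0.0016,0.0103,0],[1,0,0,0,0]])

```text
t: 9.98
tcp_pos: [0.6122, -0.0357, 0.1313]
eef_rot: [0.001, 0.913, 0.408, 0.001]
contact_force: [6.6, -4.0, -2.2]
finger_gap: 0.0091
grip_force: 25.0
```

```bash
python3 - <<'E'
from h import *
w=snap('wrist')['image'];t=snap('top')['image']; o=arm.get_obs();print(o['tcp_pos'],o['contact_force'])
c=cv2.resize(t[195:355,120:340],(660,480),interpolation=cv2.INTER_CUBIC)[:,:400]
cv2.imwrite('pics/m1.png',np.hstack([cv2.resize(w[:,:400],(400,480)),c])[:,:,::-1])
E
```

```text
[ 0.61233636 -0.03581641  0.13055546] [ 7.81770761 -4.49594444 -1.00896081]
```

View pics/m1.png

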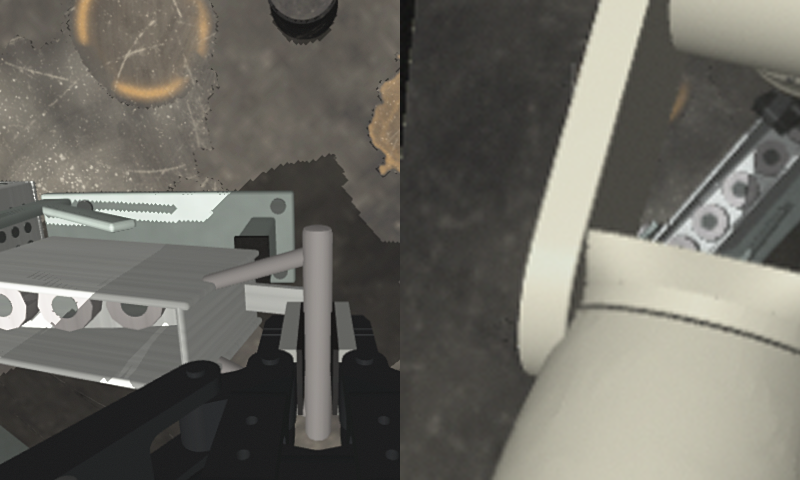

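Montage: wrist view (left) shows the three rear collars near row 310; top view shows them at (772,157),(740,188),(710,220). Build a numeric profile along the channel to track them.

```bash
cat > prof.py <<'E'
from h import *
PV=np.array([.4848,.0771,.1]);U=np.array([.7466,-.6653,0]);V=np.array([.6653,.7466,0])
def floor(x):
    e=[-.04,-.006]+[-.006+.028*k for k in range(1,6)];z=0
    for i in range(6):
        a,b=e[i],min(x,e[i+1])
        if b>a: z-=(b-a)*np.tan(np.radians(5*i))
    return z
def prof(save=None):
    o=arm.get_obs();ph=np.arcsin((o['tcp_pos'][2]-.0884)/.175)
    c,s_=np.cos(ph),np.sin(ph);xs=np.arange(-.038,.130,.002);L=[]
    for x in xs:
        z=floor(x)+.010; L.append(PV+U*(x*c-z*s_)+np.array([0,0,1])*(x*s_+z*c))
    print('t %.2f phi %.1f F %s'%(o['t'],np.degrees(ph),np.round(o['contact_force'],1)))
    out={}
    for n in('top','wrist'):
        s=snap(n,(save+n) if save else None);g=cv2.cvtColor(s['image'],cv2.COLOR_RGB2GRAY);p=proj(s,L)
        r=''
        for u,v in p:
            r+='-' if not(0<=u<640 and 0<=v<480) else '0123456789'[int(cv2.getRectSubPix(g,(3,3),(float(u),float(v))).mean()//25.6)]
        print('%6s'%n,r);out[n]=p
    return out
if __name__=='__main__':
    import sys;prof(sys.argv[1] if len(sys.argv)>1 else None)
E
python3 prof.py
```

```text
t 10.07 phi 13.9 F [ 7.8 -4.5 -1. ]
   top 677777788777777777777777777665677665444456667777654434444444333322223334433332222222
 wrist ---------------------------------------558996339995555596543665534566666665444444444
```

```bash
cat > rect.py <<'E'
from prof import *
def rect(names=('wrist','top')):
    o=arm.get_obs();ph=np.arcsin((o['tcp_pos'][2]-.0884)/.175);c,s_=np.cos(ph),np.sin(ph)
    print('t %.2f phi %.1f F %s tcp %s'%(o['t'],np.degrees(ph),np.round(o['contact_force'],1),np.round(o['tcp_pos'],4)))
    xs=np.arange(-.038,.130,.002);vs=np.arange(.012,-.0121,-.004)
    P=[PV+U*(x*c-z*s_)+V*v+np.array([0,0,x*s_+z*c]) for v in vs for x in xs for z in[floor(x)+.01]]
    for n in names:
        s=snap(n);g=cv2.cvtColor(s['image'],cv2.COLOR_RGB2GRAY)
        m=proj(s,P).astype(np.float32).reshape(len(vs),len(xs),2)
        r=cv2.remap(cv2.blur(g,(3,3)),m[...,0],m[...,1],cv2.INTER_LINEAR,borderValue=0)
        print(n)
        for row in r: print(''.join(' .:-=+*#%@'[min(9,int(k)//25)] for k in row))
if __name__=='__main__':rect()
E
python3 rect.py
```

```text
t 10.18 phi 13.9 F [ 7.9 -3.7 -0.6] tcp [ 0.6124 -0.0359  0.1304]
wrist
                                        ==========================================-=
                                        @@@@@@@@@%#*++===========================+++
                                       *%@@@---*@@@*##@@@@%****++===================
                                       ++%@@*--@@@+++++@**=-#***-=+*******++========
                                      ++#@@@--*@@@#+=-=+++-##***=---+**=##**+=======
                                      @@@@%+@@@@@%#++++++*####*+++**++*###*+========
                                     +#+============+=====================+*========
top
######%%%%%%%%%%%%%%%##**++*******++++++++*****+++++**********+==---===--:......:::.
######%%%%%%%%%%%%%%%%###***##%%%##*****###%%%%####**####%%%#*+=-----===-:.......::.
##%%%%%%%%%%%%%%%%%%%%####****####*++==+*####%%##*+==+****#*+=--::::---==--:::......
*#%%%%%%%%%%%%%%%%%%%######**+*###*+====*##*#%###*==-=======----::::---===----::::::
+*##%%%%%%%%%%%%%%##########*+*###***++**#**#%###*+=----====----------====---------:
+++*#%%%%%%%%%%################%##***##****#%%#*++==----=====------=======----------
#*++*#%%%%%%%%%%#################*****+++++***++==------====----====+===------------
```

>>> apply_moves(moves=[[1,-0.0006,0.0005,0.0059,0],[1,-0.0007,0.0006,0.0059,0],[1,0,0,0,0]])

```text
t: 10.65
tcp_pos: [0.6101, -0.0339, 0.1418]
eef_rot: [-0.001, 0.913, 0.408, -0.0]
contact_force: [-0.2, 3.8, -4.7]
finger_gap: 0.0086
grip_force: 24.7
```

```bash
python3 rect.py
```

```text
t 10.65 phi 17.8 F [-0.2  3.8 -4.7] tcp [ 0.6101 -0.0339  0.1418]
wrist
                                   ==============================================-==
                                   @@@@@@@@@@@@@%#*++============================+++
                                  @@@*++%@@@=--*@@@*#%@@@@@***++====================
                                  @@+++++%@@#--@@@+++++*%+=-++++=+*******++=========
                                 @@@#+++*@@@=-*@@@%++-=+++-*#*++=---+**+#*+=========
                                 @@@@@@@@@@+@@@@@#+++++++*###**+++++++*##*+=========
                                ==++=+#*=================================*+=========
top
##%%%%%%%%%%%%%%%%##*++++******###********######****++++++**++====-====-:.......::..
#%%%%%%%%%%%%%%%%%%%##**++****#%###*******##%%%%##*****##%%%#*+=-----==-::......::..
%%%%%%%%%%%%%%%%%%%%##*+=++*++*##**+===++***#####*+==+*####*+=--:::---==---::::::...
%%%%%%%%%%%%%%%%%%%####*+++*+++****+====+****###**==--=++====---::::---===----:--:::
%%%%%%%%%%%%%%%%%%#######***++******++++*****##**+==-----====---------====--------::
#%%%%%%%%%%%%#############*++*###*******+++*#%#*+====----=====--===========--------:
*#%%%%%%%%%%%###############*#####**++++==++**++=---------------==+++==-------------
```

>>> apply_moves(moves=[[1,-0.0007,0.0006,0.003,0],[1,-0.0008,0.0007,0.003,0],[1,0,0,0,0],[1,0,0,0,0]])

```text
t: 11.25
tcp_pos: [0.6088, -0.0327, 0.1476]
eef_rot: [-0.0, 0.913, 0.408, -0.0]
contact_force: [0.1, 5.1, -5.0]
finger_gap: 0.0086
grip_force: 24.6
```

```bash
python3 rect.py
```

```text
t 11.25 phi 19.8 F [ 0.1  5.1 -5. ] tcp [ 0.6088 -0.0327  0.1476]
wrist
                                 ===============================================--==
                                **#@@@@@@@@@@@@@%#*++============================+++
                                =#@@@*++%@@@===+@@@*#%@@@%@***++====================
                               =+@@@+++++%@@%--@@@++++++++=-=+++=+*******++=========
                              .==#@@#+++*@@@=-+@@@%+---+++-+#*+++---=+*++*==========
                              #@@@@@@@@@@@@=@@@@@%++++++++**#**++++++++#**==========
                             =====++=+*+=================================*==========
top
%%%%%%%%%%%%%%%%##*+++++++**********+++++**######**********++++==--===-:.......:::.:
%%%%%%%%%%%%%%%%%###**++++****####*********##%%###****####%##*+=-----=--::......:...
%%%%%%%%%%%%%%%%%%##*+====++++**#**+====+****###**+==++++**+==---::---===---:::::...
%%%%%%%%%%%%%%%%%%###*+=-=+*+++***++=--=+**+*###*+==---=======--::::--=====------:::
%%%%%%%%%%%%%%%%%%####*++++++=+****+++++**++*##**+=-------====--------=====-------::
%%%%%%%%%%%%%%%%########**+=++*##*******+++*###*+==------======-===========--------:
%%%%%%%%%%%##############*+++**###**+++===++*+++=---------------======--------------
```

>>> apply_moves(moves=[[1,-0.0008,0.0007,0.003,0],[1,-0.0008,0.0007,0.003,0],[1,0,0,0,0],[1,0,0,0,0]])

```text
t: 11.85
tcp_pos: [0.6071, -0.0313, 0.1535]
eef_rot: [-0.001, 0.913, 0.408, -0.0]
contact_force: [-0.2, 6.0, -4.3]
finger_gap: 0.0088
grip_force: 24.6
```

```bash
python3 rect.py
```

```text
t 11.85 phi 21.8 F [-0.2  6.  -4.3] tcp [ 0.6071 -0.0313  0.1535]
wrist
                             *+++===============================================-===
                             +++*##@@@@@@@@@@@@%%#*++===========================++++
                            @@+++#@@@*++#@@@+==*@@@##%@@@@***+++====================
                           *@@#=+@@@+++++#@@%==@@@+++++#++=--*++=+******++==========
                           @@@+==#@@%+++*@@@=-=@@@%+---+++-=#*+++---=+*+*+==========
                          @@%=*@@@@@@@@@@@@+@@@@@#++++++++**#**+++++++*##===========
                         .========++=+*+================================#+==========
top
%%%%%%%%%%%%%%#**++++++++**********++++++++********+++++*****+=======-::......:::..:
%%%%%%%%%%%%%%%####***++++++***###*********##%%##******####%#+=--------:::.....:....
%%%%%%%%%%%%%%%####*+=====+++++****+====+****###*++==+++++++==---::---====--::::....
%%%%%%%%%%%%%%%%###*+=---=+++=++**++=--=+**+**#**+=---==--====--::::--=====-----::::
%%%%%%%%%%%%%%%#####*++==++++=+****++++++*++*###*+=-------====---------====---------
%%%%%%%%%%%%%%%#######**+++==+*##**++**+++++*###+==------==================--==-----
%%%%%%%%%###%%#########*++==+**##**+++++===+++++=--------===---=======--------------
```

>>> apply_moves(moves=[[1,-0.0008,0.0007,0.0029,0],[1,-0.0009,0.0008,0.0029,0],[1,0,0,0,0],[1,0,0,0,0]])

```text
t: 12.45
tcp_pos: [0.6054, -0.0298, 0.1592]
eef_rot: [-0.001, 0.913, 0.408, -0.0]
contact_force: [0.5, 5.5, -4.9]
finger_gap: 0.0087
grip_force: 24.6
```

```bash
python3 rect.py
```

```text
t 12.45 phi 23.9 F [ 0.5  5.5 -4.9] tcp [ 0.6054 -0.0298  0.1592]
wrist
                         *****+++==============================================--===
                        :@@@%*+**#%@@@@@@@@@@@@%#*++============================++++
                        +*%@@@*++#@@@*++#@@@*==+@@@#%@@@@****++=====================
                       ++++%@@#++@@@+++++#@@%==@@@++++==+++--*+++*******++==========
                       +++#@@@+==#@@%+++*@@@+==@@@%+=--+++--#*+++---=++*+===========
                      @@@@@@%=*@@@@@@@@@@@@+%@@@%+++++++++**#**++++++++*+===========
                     -=+*+========++=+**===============================*+===========
top
%%%%%%%%%%%#****+++++++++++********++++++++++++**+++++++++++*++=====-::.......::..:-
%%%%%%%%%%%%#######***++++++**####***++*****#####******###%##*+=------::::....:....:
%%%%%%%%%%%%%#####**+=====+++++***++====++++*###*++===++++++==---::----===--::::....
%%%%%%%%%%%%%#####*++=---=++++++**+==--=+++++****+=----==-====--::::---=====----::::
%%%%%%%%%%%%######**++===++++==****++==++++++*#**+=-------=====--------====--=------
%%%%%%%%%%%%#######*++++++====+###**++++++++*###*=-------============--====---------
%%%%%%%%%%%%%%######**++++=++**###**+++====+++++==--------=----==++==---------------
```

>>> apply_moves(moves=[[1,-0.0009,0.0008,0.0028,0],[1,-0.0009,0.0008,0.0028,0],[1,0,0,0,0],[1,0,0,0,0]])

```text
t: 13.05
tcp_pos: [0.6036, -0.0282, 0.1648]
eef_rot: [-0.001, 0.913, 0.408, -0.0]
contact_force: [0.1, 5.5, -5.3]
finger_gap: 0.0085
grip_force: 24.5
```

```bash
python3 rect.py
```

```text
t 13.05 phi 25.9 F [ 0.1  5.5 -5.3] tcp [ 0.6036 -0.0282  0.1648]
wrist
                     ###*****++++==============================================--===
                    @@@@@@@@%***##%@@@@@@@@@@@%%#*++============================++++
                   +@@%+++#@@@*++#@@@*++#@@@*==+@@@#%@@@@***+++=====================
                   @@#+++++%@@%++@@@+++++#@@%==%@@*++++=+++--++++******++=+=========
                  @@@@*+++#@@@*+=*@@%+++*@@@*==%@@@----+++--**+++---=++*+====+======
                 *@@@@@@@@@@%=*@@@@@@@@@@@@+%@@@@*+++++++=*****++++++++*=++=========
                 ======+*+========++=+**===============================*===+========
top
%%%%%%%##*+++++++++++++++++++*****++++++++++++++++++++++++++++====---:.......::..::-
%%%%%%%%%#########***++++++++**###***+++*****###*********###*+=------:::::.........:
%%%%%%%%%%#######***+=====+++++***++====+++++*#**+====++=++++=---::-----==--::::....
%%%%%%%%%%#######**++=---=+++==+**+==--=+++++****+-----=---===--::::----=====---::::
%%%%%%%%%%%######***++===++++==+***++==++++++***+=---------====--------======-------
%%%%%%%%%%%%######***++++++===+*##**+++++==++**+=---------==========----=====-------
%%%%%%%%%%%%#######**++++===++**##**+++=====++===-------------======-----------:----
```

>>> apply_moves(moves=[[1,-0.0009,0.0008,0.0028,0],[1,-0.001,0.0009,0.0027,0],[1,0,0,0,0],[1,0,0,0,0]])

```text
t: 13.65
tcp_pos: [0.6017, -0.0264, 0.1703]
eef_rot: [-0.001, 0.913, 0.408, -0.0]
contact_force: [0.4, 5.1, -4.4]
finger_gap: 0.0086
grip_force: 24.5
```

```bash
sed -i "s/if __name__=='__main__':rect()/if __name__=='__main__':rect(('wrist',))/" rect.py; python3 rect.py
```

```text
t 13.65 phi 27.9 F [ 0.4  5.1 -4.4] tcp [ 0.6017 -0.0264  0.1703]
wrist
               .++++*##****+++++===============================================-===+
               @@@%#*+*+*****@@@@@@@@@@@@@@@@@%#**++===========================+++++
              *++#@@%******++%@@@@@@@*++*@@@*=++@@@%%@@@****++====================++
             +++++#@@#****++*@@@@@@@+++++#@@@+=%@@*+++-=+++--++*+*****+++======++==+
            %#+++*@@%*++++=%@@@@@@@@%+++*@@@*==#@@*=---+++--**+++---=+*+===+++==+===
           +%@@@@@@%+=*@@@@@@@@@@@@@@@@@@@@+%@@@*++++++++=*****+++++++*++++==++===+=
          .===+**+================++==*+==============================*+=+++===+==++
```

>>> apply_moves(moves=[[1,-0.001,0.0009,0.0027,0],[1,0,0,0,0],[1,0,0,0,0],[1,0,0,0,0]])

```text
t: 14.2
tcp_pos: [0.6007, -0.0256, 0.173]
eef_rot: [-0.001, 0.913, 0.408, -0.0]
contact_force: [-1.1, 5.5, -5.5]
finger_gap: 0.0086
grip_force: 24.5
```

```bash
python3 rect.py
```

```text
t 14.20 phi 28.9 F [-1.1  5.5 -5.5] tcp [ 0.6007 -0.0256  0.173 ]
wrist
            =+++++++*#****+++++================================================-====
           *@@@@@@@@@@@@@@@@@@@@@@@@@@@@@@@@@%%#*++============================++++=
          =@@@@@@@@@@@@@@@@@@@@@@@@@@*++*@@@#+++@@@%@@@@%**+++=====================+
         .@@@@@@@@@@@@@@@@@@@@@@@@@@+++++*@@@+=%@@*+++--+++--++*+*****++=+=====++==+
         @@@@@@@@@@@@@@@@@@@@@@@@@@@%++++@@@*==#@@#----+++=-**+++---=+*+===+++==+===
        ===*%%%#%%%%@@@@@@@@@@@@@@@@@@@@@@@+%@@@*++++++++=*****+++++++*++++==+====+=
       ===========================++=+*+==============================*+=++===++==+=
```

>>> apply_moves(moves=[[1,-0.0012,0.001,0.0026,0],[1,-0.0012,0.001,0.0026,0],[1,0,0,0,0],[1,0,0,0,0]])

```text
t: 14.75
tcp_pos: [0.5985, -0.0236, 0.1783]
eef_rot: [-0.0, 0.913, 0.408, -0.0]
contact_force: [0.9, 4.8, -5.4]
finger_gap: 0.0086
grip_force: 24.5
```

>>> apply_moves(moves=[[1,-0.0012,0.001,0.0026,0],[1,-0.0012,0.001,0.0026,0],[1,0,0,0,0],[1,0,0,0,0]])

```text
t: 15.25
tcp_pos: [0.5962, -0.0216, 0.1836]
eef_rot: [-0.0, 0.913, 0.408, 0.0]
contact_force: [2.2, 6.4, -3.4]
finger_gap: 0.0086
grip_force: 24.5
```

```bash
python3 rect.py
```

```text
t 15.25 phi 33.0 F [ 2.2  6.4 -3.4] tcp [ 0.5962 -0.0216  0.1836]
wrist
================+=+*#***+++++++===============================================--===+
@@@@@@@@@@@@@@@@@@@@@@@@@@@@@@@@@@@@@@@@@@@@%%#*++=============================+++==
@@@@@@@@@@@@@@@@@@@@@@@@@@@@@@%+++#@@@*+++++%@@@@@@@@@#***++===============+++++++++
@@@@@@@@@@@@@@@@@@@@@@@@@@@@@%+++++#@@%+++++@@@@@@*+----+++-=++*****++++++++++++++++
@@@@@@@@@@@@@@@@@@@@@@@@@@@@@@#+++*@@@*+==%@@@@@@@+----+++=-+*+++---+*++++++++++++++
@@@@@%#*+===**##*###%%%@@@@@@@@@@@@@%=#@@@@@@@%%*++++++++=*****+++++**++++++++++++++
===============================+*++++===============================+*++++++++++++++
```

>>> apply_moves(moves=[[1,-0.0012,0.001,0.0026,0],[1,-0.0006,0.0005,0.0013,0],[1,0,0,0,0],[1,0,0,0,0]])

```text
t: 15.8
tcp_pos: [0.5944, -0.02, 0.1875]
eef_rot: [-0.0, 0.913, 0.408, 0.0]
contact_force: [2.2, 6.1, -6.0]
finger_gap: 0.0086
grip_force: 24.5
```

```bash
python3 rect.py
```

```text
t 15.80 phi 34.5 F [ 2.2  6.1 -6. ] tcp [ 0.5944 -0.02    0.1875]
wrist
==================+***+++++++=================================================--===+
@@@@@@@@@@@@@@@@@@@@@@@@@@@@@@@@@@@@@@@@@@@%%#**+=============================+++===
@@@@@@@@@@@@@@@@@@@@@@@@@@@@@@@@@@@@@@@@@@@@@@@@@@@@@#***+++===============+++++++++
@@@@@@@@@@@@@@@@@@@@@@@@@@@@@@@@@@@@@@@@@@@@@@@@@@#+=---+++==+*****+++++++++++++++++
@@@@@@@@@@@@@@@@@@@@@@@@@@@@@@@@@@@@@@@@@@@@@@@@@++--:-+++=-=*+++---*+++++++++++++++
@@@@@@@%#*+=+******##%%%%@@@@@@@@@@@@@@@@@@@@@%**++++++++=*****+++++*+++++++++++++++
==================================+++===============================*+++++++++++++++
```

>>> apply_moves(moves=[[1,-0.0014,0.0012,0.0024,0],[1,-0.0014,0.0012,0.0024,0],[1,0,0,0,0],[1,0,0,0,0]])

```text
t: 16.35
tcp_pos: [0.5918, -0.0177, 0.1925]
eef_rot: [-0.0, 0.913, 0.408, 0.0]
contact_force: [3.7, 4.8, -4.6]
finger_gap: 0.0085
grip_force: 24.6
```

```bash
python3 rect.py
```

```text
t 16.35 phi 36.5 F [ 3.7  4.8 -4.6] tcp [ 0.5918 -0.0177  0.1925]
wrist
=================++***++++++=================================================--====+
@@@@@@@@@@@@@@@@@@@@@@@@@@@@@@@@@@@@@@@@@%%%##*++=============================+++===
@@@@@@@@@@@@@@@@@@@@@@@@@@@@@@@@@@@@@@@@@@@@@@@@@@@@%***+++===============++++++++++
@@@@@@@@@@@@@@@@@@@@@@@@@@@@@@@@@@@@@@@@@@@@@@@@@@#=----+++==+****++++++++++++++++++
@@@@@@@@@@@@@@@@@@@@@@@@@@@@@@@@@@@@@@@@@@@@@@@@*++=-:-+++=-=*+++=-*++++++++++++++++
@@@@@@@@@%#*+******####%%%%@@%%@@@@@@@@@@@@@@%****+++++++=******+++*++++++++++++++++
#*+================================++==============================**+++++++++++++++
```

>>> apply_moves(moves=[[1,-0.0014,0.0012,0.0024,0],[1,0,0,0,0],[1,0,0,0,0],[1,0,0,0,0]])

```text
t: 16.9
tcp_pos: [0.5906, -0.0166, 0.195]
eef_rot: [-0.0, 0.913, 0.408, 0.001]
contact_force: [4.5, 5.2, -3.0]
finger_gap: 0.0085
grip_force: 24.6
```

```bash
python3 rect.py
```

```text
t 16.90 phi 37.5 F [ 4.5  5.2 -3. ] tcp [ 0.5906 -0.0166  0.195 ]
wrist
=================+***+++++===================================================--====+
@@@@@@@@@@@@@@@@%%@@@@@@@@@@@@@@@@@@@@@@@%%##*++==============================+++===
@@@@@@@@@@@@@@@@@@@@@@@@@@@@@@@@@@@@@@@@@@@@@%*##%@#***++++===============++++++++++
@@@@@@@@@@@@@@@@@@@@@@@@@@@@@@@@@@@@@@@@@@@@@+++++*++=---+********++++++++++++++++++
@@@@@@@@@@@@@@@@@@@@@@@@@@@@@@@@@@@@@@@@@@@@@%++-=+++--=******+++=-*++++++++++++++++
@@@@@@@@@@%#*++++****###%%%%%%%@@@@@@@@@@@@@#++++++==***********+++*++++++++++++++++
%#*+==============================+++==============================*++++++++++++++++
```

Collar 3 is moving; hold.

>>> apply_moves(moves=[[1,0,0,0,0],[1,0,0,0,0],[1,0,0,0,0],[1,0,0,0,0]])

```text
t: 17.45
tcp_pos: [0.5906, -0.0166, 0.195]
eef_rot: [-0.0, 0.913, 0.408, 0.0]
contact_force: [4.2, 6.6, -4.0]
finger_gap: 0.0086
grip_force: 24.7
```

```bash
python3 rect.py
```

```text
t 17.45 phi 37.5 F [ 4.2  6.6 -4. ] tcp [ 0.5906 -0.0166  0.195 ]
wrist
=================+***+++++===================================================--====+
@@@@@%@@@@@@@@@@%%@@@@@@@@@@@@@@@@@@@@@@@%%##*++==============================+++===
+#@@@@@@@@@@@@@@@@@@@@@@@@@@@@@@@@@@@@@@@@@@@@@@@@@#***++++===============++++++++++
@@@@@@@@@@@@@@@@@@@@@@@@@@@@@@@@@@@@@@@@@@@@@@@@@@@%**************++++++++++++++++++
@@@@@@@@@@@@@@@@@@@@@@@@@@@@@@@@@@@@@@@@@@@@@@@@**************+++=-*++++++++++++++++
@@@@@@@@@@%#*++++****##%%%%%%%%@@@@@@@@@@@@@@@*****************++++*++++++++++++++++
%#*+===============================++==============================*++++++++++++++++
```

>>> apply_moves(moves=[[1,0,0,0,0],[1,0,0,0,0],[1,0.0029,-0.0026,-0.0063,0],[1,0.0029,-0.0026,-0.0063,0],[1,0.0029,-0.0026,-0.0064,0]])

```text
t: 18.12
tcp_pos: [0.5994, -0.0247, 0.1761]
eef_rot: [0.0, 0.913, 0.408, 0.001]
contact_force: [4.7, 3.3, -1.2]
finger_gap: 0.0086
grip_force: 25.0
```

>>> apply_moves(moves=[[1,0.0034,-0.0029,-0.0068,0],[1,0.0032,-0.0028,-0.0069,0],[1,0.0028,-0.0026,-0.007,0],[1,0.0025,-0.0023,-0.007,0],[1,0,0,0,0]])

```text
t: 18.75
tcp_pos: [0.6095, -0.0339, 0.1464]
eef_rot: [-0.002, 0.913, 0.408, -0.001]
contact_force: [-6.8, 15.6, -7.3]
finger_gap: 0.0086
grip_force: 24.5
```

>>> apply_moves(moves=[[1,0.0018,-0.0016,-0.0073,0],[1,0.0014,-0.0012,-0.0074,0],[1,0.001,-0.0009,-0.0074,0],[1,0.0007,-0.0007,-0.0075,0],[1,0,0,0,0]])

```text
t: 19.38
tcp_pos: [0.6146, -0.0384, 0.1172]
eef_rot: [-0.002, 0.913, 0.408, -0.001]
contact_force: [-5.4, 12.8, -3.2]
finger_gap: 0.0087
grip_force: 24.6
```

>>> apply_moves(moves=[[1,0.0005,-0.0004,-0.0076,0],[1,0.0003,-0.0003,-0.0076,0],[1,0,0,-0.0076,0],[1,0,0,-0.0066,0],[1,0,0,0,0]])

```text
t: 20.0
tcp_pos: [0.616, -0.0395, 0.0897]
eef_rot: [-0.001, 0.913, 0.408, -0.0]
contact_force: [-7.9, 10.9, 8.7]
finger_gap: 0.0088
grip_force: 27.6
```

>>> apply_moves(moves=[[0.8,0,0,0,0],[0.6,0,0,0,0],[0.6,0,0,0.02,0],[0.6,0,0,0.06,0],[0.6,0,0,0.06,0]])

```text
t: 20.62
tcp_pos: [0.6162, -0.0407, 0.2307]
eef_rot: [-0.0, 0.913, 0.408, -0.0]
contact_force: [1.3, -0.1, 0.3]
finger_gap: 0.0344
grip_force: 0.0
```

>>> apply_moves(moves=[[0.6,-0.01,-0.04,0.04,9],[0.6,-0.02,-0.04,0.04,9],[0.6,-0.02,-0.04,0,9],[0.6,-0.02,-0.03,0,9],[0.6,0,0,0,0]])

```text
t: 21.25
tcp_pos: [0.5454, -0.1925, 0.3094]
eef_rot: [0.0, 0.743, 0.67, -0.0]
contact_force: [0.5, -0.4, 0.6]
finger_gap: 0.0339
grip_force: 0.0
```

```bash
python3 - <<'E'
from h import *
print(arm.get_obs()['t'],arm.get_obs()['tcp_pos'])
t=snap('top','t5');s=snap('scene','s5')
c=cv2.resize(t['image'][195:355,160:320],(480,480),interpolation=cv2.INTER_CUBIC)
cv2.imwrite('pics/m2.png',np.hstack([c,cv2.resize(s['image'],(320,240)).repeat(1,0) if 0 else cv2.resize(s['image'][180:420,150:310],(320,480))])[:,:,::-1])
E
```

```text
21.25 [ 0.54539353 -0.19254598  0.30940699]
```

View pics/m2.png

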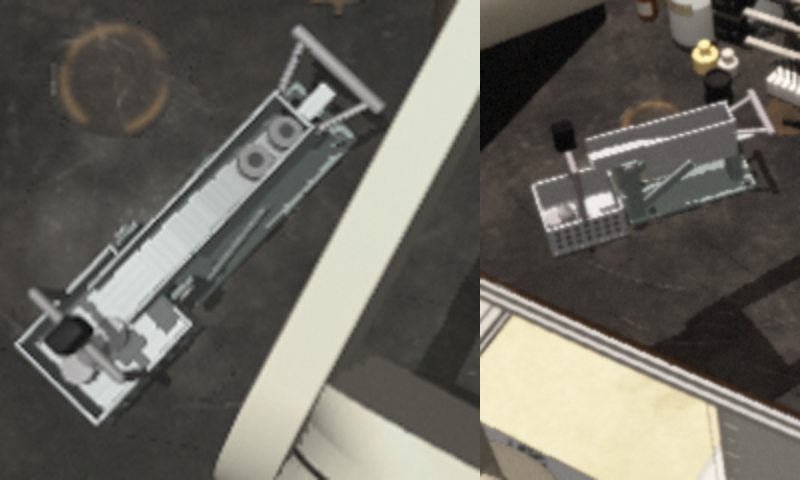

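Two collars remain in the level bin, the rest are in the basket; tab at crop (70,335).

```bash
python3 - <<'E'
from h import *
t=snap('top')
f=lambda p,z:onz(t,((p[0]+.5)/3+159.5,(p[1]+.5)/3+194.5),z)
print(f((68,336),.173));a=f((33,292),.135);b=f((132,378),.135);print(a,b,(a+b)/2,np.degrees(np.arctan2(*(a-b)[[1,0]])))
print(f((98,422),.05),f((20,345),.05),f((193,322),.05))
E
```

```text
[0.43527661 0.11712103 0.173     ]
[0.46192894 0.14928186 0.135     ] [0.40958613 0.08351217 0.135     ] [0.43575753 0.11639701 0.135     ] 51.48546822604355
[0.37600404 0.12104528 0.05      ] [0.42648366 0.17713354 0.05      ] [0.44573173 0.05869196 0.05      ]
```

>>> apply_moves(moves=[[0.4,-0.02,0.05,-0.01,9],[0.4,-0.02,0.05,-0.01,9],[0.4,-0.02,0.05,-0.01,9],[0.4,-0.02,0.05,-0.01,9],[0.4,-0.015,0.05,-0.01,9]])

```text
t: 22.02
tcp_pos: [0.4506, 0.0618, 0.2591]
eef_rot: [0.0, 0.427, 0.904, 0.0]
contact_force: [1.5, 0.3, 0.4]
finger_gap: 0.0511
grip_force: 0.0
```

>>> apply_moves(moves=[[0.4,-0.015,0.06,0,9],[0.4,0,0,0,0]])

```text
t: 22.28
tcp_pos: [0.4353, 0.1238, 0.2595]
eef_rot: [-0.0, 0.354, 0.935, 0.0]
contact_force: [0.7, 0.3, -0.3]
finger_gap: 0.0514
grip_force: 0.0
```

```bash
python3 - <<'E'
from h import *
o=arm.get_obs();q=o['eef_rot'];print(o['t'],o['tcp_pos'],o['finger_gap'])
from scipy.spatial.transform import Rotation as R
y=R.from_quat(np.roll(q,-1)).as_matrix()[:,1];print('yaw y',np.degrees(np.arctan2(y[1],y[0])))
s=snap('wrist','w6');print(proj(s,[[.4355,.1205,.173]]))
E
```

```text
22.275 [0.43526553 0.12375086 0.25948457] 0.05141921934577289
yaw y 48.56584396550594
[[314.26173191 258.91909718]]
```

View pics/w6.png

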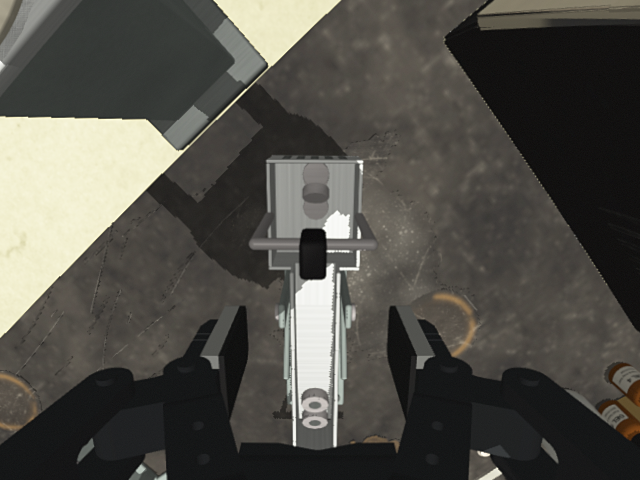

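Wrist view: tab at (313,254), crown level in the picture at row 243, three collars visible in the basket (fourth hidden at the bail), two in the bin.

```bash
python3 - <<'E'
from h import *
s=snap('wrist');print(onz(s,(313,264.5),.173));a=onz(s,(250,243.5),.135);b=onz(s,(376,243.5),.135);print((a+b)/2,np.degrees(np.arctan2(*(b-a)[[1,0]])));print(arm.get_obs()['tcp_pos'])
E
```

```text
[0.43819473 0.11581001 0.173     ]
[0.43662584 0.11669752 0.135     ] 48.41186523845955
[0.43638944 0.12057994 0.25935746]
```

>>> apply_moves(moves=[[0.5,0.0008,-0.0043,-0.04,0],[0.5,0,0,-0.04,0],[0.5,0,0,-0.025,0],[0.5,0,0,-0.0145,0],[0.8,0,0,0,0]], squeeze=50)

```text
t: 23.0
tcp_pos: [0.4375, 0.1148, 0.1396]
eef_rot: [-0.0, 0.358, 0.934, -0.0]
contact_force: [0.4, -0.7, 0.5]
finger_gap: 0.0257
grip_force: 0.0
```

>>> apply_moves(moves=[[1,0,0,0,0],[1,0,0,0,0],[1,0,0,0,0],[1,0,0,0,0],[1,0,0,0.004,0]])

```text
t: 23.62
tcp_pos: [0.437, 0.1153, 0.1437]
eef_rot: [-0.0, 0.357, 0.934, -0.0]
contact_force: [-0.4, -0.4, -4.3]
finger_gap: 0.0154
grip_force: 51.1
```

>>> apply_moves(moves=[[1,-0.01,0.009,0.004,0],[1,-0.013,0.0115,0,0],[1,-0.013,0.0115,0,0],[1,-0.013,0.0115,0,0],[1,-0.013,0.0115,0,0]])

```text
t: 24.25
tcp_pos: [0.3742, 0.1712, 0.1478]
eef_rot: [-0.0, 0.357, 0.934, -0.0]
contact_force: [-0.3, 0.4, -2.9]
finger_gap: 0.0152
grip_force: 51.1
```

>>> apply_moves(moves=[[1,-0.01,0.009,0,0],[1,-0.008,0.007,0,0],[1,-0.005,0,0.01,0],[1,0,0,0.01,0],[1,0,0,0,0]])

```text
t: 24.88
tcp_pos: [0.353, 0.1862, 0.1689]
eef_rot: [0.001, 0.357, 0.934, 0.0]
contact_force: [-1.0, 0.8, -3.8]
finger_gap: 0.0156
grip_force: 51.1
```

```bash
python3 - <<'E'
from h import *
o=arm.get_obs();print(o['t'],o['tcp_pos'],o['contact_force'])
t=snap('top','t7');w=snap('wrist','w7')
c=cv2.resize(t['image'][230:350,130:290],(480,360),interpolation=cv2.INTER_CUBIC)
cv2.imwrite('pics/m3.png',np.hstack([c,w['image'][120:480,160:480]])[:,:,::-1])
E
```

```text
24.875 [0.35303345 0.18621867 0.16889102] [-0.97322711  0.81208509 -3.8171371 ]
```

View pics/m3.png

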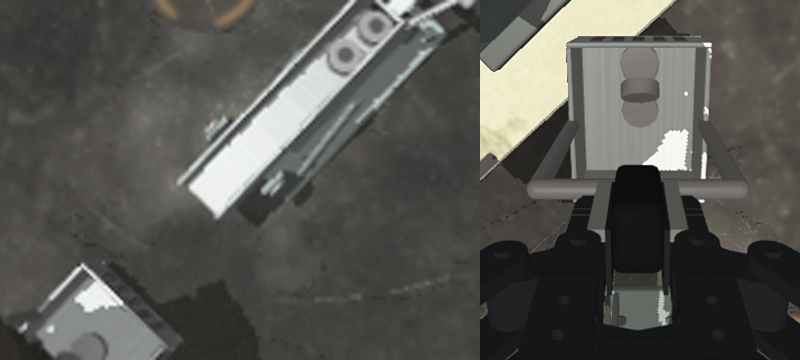

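Three collars are seen in the basket (one may lie beneath); no stray around. Carry the basket round to the hook.

>>> apply_moves(moves=[[1,0,-0.03,0.018,-8],[1,0,-0.045,0.018,-10],[1,0,-0.05,0.018,-10],[1,0,-0.05,0.018,-10],[1,0,-0.05,0.018,-10]])

```text
t: 25.6
tcp_pos: [0.3519, -0.0404, 0.2582]
eef_rot: [0.0, 0.708, 0.706, 0.0]
contact_force: [1.3, -0.3, -3.1]
finger_gap: 0.0152
grip_force: 51.1
```

>>> apply_moves(moves=[[1,0.03,-0.02,0,-4.3],[1,0.04,-0.02,0,0],[1,0.045,-0.02,0,0],[1,0.045,-0.02,0,0],[1,0.04,-0.02,0,0]])

```text
t: 26.22
tcp_pos: [0.5538, -0.1397, 0.2568]
eef_rot: [-0.001, 0.732, 0.681, -0.0]
contact_force: [0.7, 0.0, -3.4]
finger_gap: 0.0151
grip_force: 51.2
```

>>> apply_moves(moves=[[1,0.04,-0.02,0,0],[1,0.025,0,0,0],[1,0.015,0,0,0],[1,0,0,0,0],[1,0,0,0,0]])

```text
t: 26.85
tcp_pos: [0.6318, -0.1588, 0.2574]
eef_rot: [-0.0, 0.732, 0.681, -0.0]
contact_force: [0.8, -0.1, -4.5]
finger_gap: 0.0155
grip_force: 51.2
```

```bash
python3 - <<'E'
from h import *
o=arm.get_obs();q=o['eef_rot'];print(o['t'],o['tcp_pos'],o['finger_gap'],o['contact_force'])
from scipy.spatial.transform import Rotation as R
y=R.from_quat(np.roll(q,-1)).as_matrix()[:,1];print('yaw y',np.degrees(np.arctan2(y[1],y[0])))
w=snap('wrist','w8');t=snap('top','t8')
i=cv2.imread('pics/top0.png');d=cv2.absdiff(i,t['image'][:,:,::-1].copy()).max(2)
m=(d>40).astype(np.uint8);n,l,st,ce=cv2.connectedComponentsWithStats(m)
for k in range(1,n):
    if 10<st[k,4]: print(st[k],ce[k].round())
E
```

```text
26.85 [ 0.63180216 -0.15881985  0.25739229] 0.015490320920647036 [ 0.76719448 -0.09225628 -4.5029789 ]
yaw y -4.172698688160108
[574  71   7   5  14] [577.  73.]
[    0    78   426   402 43027] [254. 317.]
[328  89   5  10  31] [330.  93.]
[595  93   8   8  17] [598.  97.]
[368 122  20   4  55] [377. 123.]
[623 134   7   5  11] [625. 135.]
[591 177   6   7  15] [593. 180.]
[318 181  22  11  53] [328. 186.]
[308 183  17  43 335] [314. 207.]
[604 210   6   7  12] [606. 214.]
[389 213   5   9  16] [391. 217.]
[586 213   5  12  17] [588. 219.]
[588 227   5  10  16] [590. 232.]
[604 227   7  11  22] [607. 232.]
[232 254   6   7  35] [234. 257.]
[550 259   5   6  11] [552. 262.]
[222 266   5   5  23] [224. 268.]
[211 276   6   6  25] [214. 278.]
[215 277   7   9  12] [218. 281.]
[206 285   4  10  12] [208. 290.]
[580 286   4   9  13] [581. 291.]
[200 288   6   6  28] [202. 290.]
[619 300   4   8  13] [621. 304.]
[ 49 368   7   8  15] [ 52. 371.]
[571 372   5   7  11] [573. 375.]
[  5 379   4   6  13] [  7. 382.]
[ 56 383   4   6  12] [ 57. 385.]
[ 32 390   6   5  11] [ 35. 392.]
[ 10 403  14   9  30] [ 16. 407.]
[  0 417  13   6  18] [  6. 419.]
[  0 420   8   4  13] [  3. 422.]
[ 476  422  164   58 5942] [578. 457.]
[ 64 433   8   7  17] [ 67. 436.]
[287 447   7  12  35] [290. 452.]
[302 447  24  33 591] [315. 464.]
[278 467   8  13  28] [282. 473.]
```

View pics/w8.png

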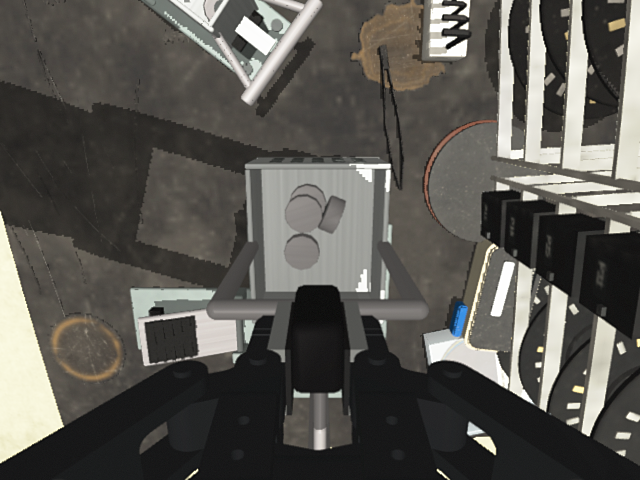

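All four collars are in the basket, and the hook arm lies centred under the tab column (320,420). Lower, slide over the tip, seat.

>>> apply_moves(moves=[[1,0,0,-0.02,0],[1,0,0,-0.017,0],[1,-0.0016,-0.0217,0,0],[1,-0.0016,-0.0217,0,0],[1,-0.0016,-0.0217,0,0]])

```text
t: 27.58
tcp_pos: [0.6273, -0.2258, 0.2213]
eef_rot: [0.0, 0.733, 0.681, 0.0]
contact_force: [0.9, -0.6, -4.1]
finger_gap: 0.0151
grip_force: 51.2
```

>>> apply_moves(moves=[[1,-0.0016,-0.0216,0,0],[1,0,0,0,0],[1,0,0,-0.01,0],[1,0,0,-0.01,0],[1,0,0,0,0]])

```text
t: 28.2
tcp_pos: [0.6256, -0.2448, 0.1994]
eef_rot: [-0.001, 0.732, 0.681, -0.0]
contact_force: [0.9, 0.8, -3.7]
finger_gap: 0.0156
grip_force: 51.2
```

>>> apply_moves(moves=[[1,0,0,-0.005,0],[1,0,0,-0.005,0],[1,0,0,-0.003,0],[1,0,0,0,0],[1,0,0,0,0]])

```text
t: 28.82
tcp_pos: [0.626, -0.2456, 0.1883]
eef_rot: [0.0, 0.732, 0.681, 0.0]
contact_force: [-0.6, -2.6, 2.7]
finger_gap: 0.0157
grip_force: 52.1
```

>>> apply_moves(moves=[[1,0,0,0,0],[1,0,0,0,0]], squeeze=20)

```text
t: 29.08
tcp_pos: [0.626, -0.2455, 0.188]
eef_rot: [0.0, 0.732, 0.681, 0.0]
contact_force: [-0.6, -1.9, 4.0]
finger_gap: 0.0152
grip_force: 52.4
```

>>> apply_moves(moves=[[0.78,0,0,0,0],[0.72,0,0,0,0],[0.65,0,0,0,0],[0.6,0,0,0,0],[0.6,0,0,0.01,0]])

```text
t: 29.7
tcp_pos: [0.6256, -0.2452, 0.1974]
eef_rot: [-0.001, 0.732, 0.681, -0.0]
contact_force: [-1.2, 0.5, -0.6]
finger_gap: 0.0341
grip_force: 0.0
```

>>> apply_moves(moves=[[0.6,0,0,0.02,0],[0.6,0,0,0.03,0],[0.6,0,0,0.04,0],[0.6,0,0,0.02,0],[0.6,0,0,0,0]])

```text
t: 30.32
tcp_pos: [0.6262, -0.2455, 0.3101]
eef_rot: [0.002, 0.732, 0.681, 0.001]
contact_force: [0.7, 0.5, -0.3]
finger_gap: 0.0346
grip_force: 0.0
```

```bash
python3 - <<'E'
from h import *
o=arm.get_obs();print(o['t'],o['tcp_pos'],o['finger_gap'])
w=snap('wrist','w9');t=snap('top','t9');s=snap('scene','s9')
g=w['image'].max(2)
print('pred tab top/bottom, crown ends',proj(w,[[.6255,-.2445,.218],[.6255-.038,-.2445+.0026,.18],[.6255+.038,-.2445-.0026,.18]]).round(0).tolist())
m=(g[:,230:410]<40).astype(np.uint8);n,l,st,ce=cv2.connectedComponentsWithStats(m)
print([(a.tolist(),c.round(0).tolist()) for a,c in zip(st[1:],ce[1:]) if a[4]>150])
E
```

```text
30.325 [ 0.62620955 -0.24554116  0.31007298] 0.03460758354498985
pred tab top/bottom, crown ends [[316.0, 249.0], [259.0, 233.0], [373.0, 233.0]]
[([144, 0, 22, 96, 381], [155.0, 46.0]), ([72, 223, 27, 50, 1228], [85.0, 248.0]), ([0, 304, 180, 176, 13859], [92.0, 416.0]), ([69, 332, 37, 49, 1009], [87.0, 352.0])]
```

>>> apply_moves(moves=[[1,-0.035,-0.006,0.01,0],[1,-0.035,-0.006,0,0],[1,-0.035,-0.006,0,0],[1,-0.035,-0.006,0,0],[1,0,0,-0.06,0]])

```text
t: 31.1
tcp_pos: [0.4852, -0.2706, 0.2604]
eef_rot: [0.003, 0.733, 0.68, 0.0]
contact_force: [1.5, -0.5, -0.8]
finger_gap: -0.0001
grip_force: 0.0
```

>>> apply_moves(moves=[[1,0,0,-0.06,0],[1,0,0,-0.06,0],[1,0,0,-0.05,0],[1,0,0,0,0],[1,0,0,0,0]])

```text
t: 31.72
tcp_pos: [0.4865, -0.2698, 0.0896]
eef_rot: [0.001, 0.732, 0.681, 0.0]
contact_force: [-0.6, -0.0, 0.9]
finger_gap: -0.0001
grip_force: 0.0
```

```bash
python3 - <<'E'
from h import *
print(arm.get_obs()['tcp_pos'],arm.get_obs()['finger_gap'])
for k in range(2):
    t=snap('top','t10_%d'%k);g=t['image'].max(2)
    m=np.zeros_like(g);r=g[180:300,340:460];b=(r<45).astype(np.uint8)
    n,l,st,ce=cv2.connectedComponentsWithStats(b);print([(a[:2]+[340,180]).tolist()+a[2:].tolist() for a in st[1:] if a[4]>20])
print(proj(t,[[.6255,-.2445,.218],[.486,-.27,.04]]).round(0))
c=cv2.resize(t['image'][170:330,310:470],(480,480),interpolation=cv2.INTER_CUBIC)
s=snap('scene','s10');p=proj(s,[[.6255,-.2445,.1]])[0].astype(int);print(p)
x,y=np.clip(p-[60,90],0,[520,300]);c2=cv2.resize(s['image'][y:y+180,x:x+120],(320,480))
cv2.imwrite('pics/m4.png',np.hstack([c,c2])[:,:,::-1])
E
```

```text
[ 0.48648738 -0.26983682  0.08957503] -0.00010476584273930246
[[376, 206, 14, 11, 74], [421, 213, 13, 8, 42]]
[[376, 206, 14, 12, 99], [421, 214, 13, 7, 42]]
[[384. 205.]
 [384. 287.]]
[369 261]
```

>>> apply_moves(moves=[[1,0,0,-0.015,0],[1,0,0,-0.01,0],[1,0,0,-0.005,0],[1,0,0,0,0]])

```text
t: 32.38
tcp_pos: [0.4857, -0.2693, 0.0573]
eef_rot: [-0.0, 0.732, 0.681, -0.0]
contact_force: [0.1, 0.6, 0.7]
finger_gap: -0.0002
grip_force: 0.0
```

>>> apply_moves(moves=[[1,0,0,-0.005,0],[1,0,0,-0.005,0],[1,0,0,0,0]])

```text
t: 32.75
tcp_pos: [0.4861, -0.2696, 0.0479]
eef_rot: [0.0, 0.732, 0.681, -0.0]
contact_force: [0.0, 0.3, 5.1]
finger_gap: -0.0001
grip_force: 2.7
```

>>> apply_moves(moves=[[1,0,0,-0.004,0],[1,0,0,-0.004,0],[1,0,0,0,0]])

```text
t: 33.12
tcp_pos: [0.486, -0.2698, 0.0403]
eef_rot: [0.001, 0.732, 0.681, -0.0]
contact_force: [-3.3, -0.0, 10.4]
finger_gap: -0.0002
grip_force: 4.7
```

>>> apply_moves(moves=[[1,0,0,-0.003,0],[1,0,0,-0.003,0],[1,0,0,0,0]])

```text
t: 33.5
tcp_pos: [0.4855, -0.2698, 0.0343]
eef_rot: [0.0, 0.732, 0.681, -0.001]
contact_force: [-8.2, -1.9, 13.7]
finger_gap: -0.0003
grip_force: 6.5
```

>>> apply_moves(moves=[[1,0,0,-0.002,0],[1,0,0,-0.001,0],[1,0,0,0,0]])

```text
t: 33.88
tcp_pos: [0.4853, -0.2698, 0.0314]
eef_rot: [-0.0, 0.732, 0.681, -0.001]
contact_force: [-11.6, 0.7, 15.8]
finger_gap: 0.0
grip_force: 7.4
```

>>> apply_moves(moves=[[1,0,0,-0.001,0],[1,0,0,-0.001,0],[1,0,0,0,0]])

```text
t: 34.25
tcp_pos: [0.4852, -0.2698, 0.0294]
eef_rot: [-0.0, 0.732, 0.681, -0.001]
contact_force: [-11.7, -0.0, 16.9]
finger_gap: 0.0003
grip_force: 8.0
```

>>> apply_moves(moves=[[1,0.001,0,-0.001,0],[1,0,0,-0.001,0],[1,0,0,0,0]])

```text
t: 34.62
tcp_pos: [0.4861, -0.2699, 0.0287]
eef_rot: [-0.0, 0.732, 0.681, -0.001]
contact_force: [-22.5, 5.5, 37.7]
finger_gap: 0.0001
grip_force: 18.5
```

>>> apply_moves(moves=[[1,0,0,-0.001,0],[1,0,0,0,0]])

```text
t: 34.88
tcp_pos: [0.4862, -0.27, 0.0285]
eef_rot: [0.0, 0.732, 0.681, -0.001]
contact_force: [-26.5, 6.8, 51.0]
finger_gap: -0.0001
grip_force: 24.8
```

>>> apply_moves(moves=[[1,0,0,-0.001,0],[1,0,0,0,0]])

```text
t: 35.12
tcp_pos: [0.4863, -0.27, 0.0283]
eef_rot: [0.0, 0.732, 0.681, -0.001]
contact_force: [-32.1, 10.5, 63.7]
finger_gap: -0.0
grip_force: 31.1
```

>>> apply_moves(moves=[[1,0,0,0.001,0],[1,0,0,0.0005,0],[1,0,0,0,0],[1,0,0,0,0],[1,0,0,0,0]])

```text
t: 35.75
tcp_pos: [0.4862, -0.27, 0.0286]
eef_rot: [0.0, 0.732, 0.681, -0.001]
contact_force: [-24.2, 5.4, 44.6]
finger_gap: -0.0001
grip_force: 21.6
```

>>> apply_moves(moves=[[1,0,0,0,0],[1,0,0,0,0],[1,0,0,0,0],[1,0,0,0,0],[1,0,0,0,0]])

```text
t: 36.38
tcp_pos: [0.4862, -0.2699, 0.0286]
eef_rot: [0.0, 0.732, 0.681, -0.001]
contact_force: [-24.5, 5.9, 44.5]
finger_gap: 0.0
grip_force: 21.6
```

>>> apply_moves(moves=[[1,0,0,0,0],[1,0,0,0,0],[1,0,0,0,0],[1,0,0,0,0],[1,0,0,0,0]])

```text
t: 37.0
tcp_pos: [0.4862, -0.27, 0.0286]
eef_rot: [0.0, 0.732, 0.681, -0.001]
contact_force: [-24.7, 4.9, 45.5]
finger_gap: -0.0
grip_force: 21.6
```

>>> apply_moves(moves=[[1,0,0,0,0],[1,0,0,0,0],[1,0,0,0,0],[1,0,0,0,0],[1,0,0,0,0]])

```text
t: 37.62
tcp_pos: [0.4862, -0.27, 0.0286]
eef_rot: [0.0, 0.732, 0.681, -0.001]
contact_force: [-24.5, 7.5, 45.2]
finger_gap: -0.0001
grip_force: 21.6
```

>>> apply_moves(moves=[[1,0,0,0,0],[1,0,0,0.003,0],[1,0,0,0.003,0],[1,0,0,0.003,0],[1,0,0,0.003,0]])

```text
t: 38.25
tcp_pos: [0.4878, -0.27, 0.0392]
eef_rot: [0.001, 0.732, 0.681, 0.0]
contact_force: [6.0, -1.9, 5.2]
finger_gap: -0.0003
grip_force: 2.9
```

>>> apply_moves(moves=[[1,0,0,0.003,0],[1,0,0,0.003,0],[1,0,0,0.003,0],[1,0,0,0.003,0],[1,0,0,0.01,0]])

```text
t: 38.88
tcp_pos: [0.4862, -0.269, 0.0599]
eef_rot: [-0.001, 0.732, 0.681, -0.0]
contact_force: [-0.1, -0.7, 0.4]
finger_gap: -0.0005
grip_force: 0.0
```

>>> apply_moves(moves=[[1,0,0,0.03,0],[1,-0.02,0,0.05,0],[1,-0.05,-0.03,0.05,0],[1,-0.05,-0.03,0.04,0],[1,-0.03,-0.03,0,0]])

```text
t: 39.5
tcp_pos: [0.3508, -0.3513, 0.2197]
eef_rot: [0.002, 0.732, 0.681, -0.0]
contact_force: [0.7, -0.2, -0.5]
finger_gap: -0.0001
grip_force: 0.0
```

>>> apply_moves(moves=[[1,0,0,0,0],[1,0,0,0,0],[1,0,0,0,0],[1,0,0,0,0],[1,0,0,0,0]])

```text
t: 40.12
tcp_pos: [0.3523, -0.35, 0.2162]
eef_rot: [-0.0, 0.732, 0.681, -0.0]
contact_force: [0.1, 0.2, 0.2]
finger_gap: -0.0002
grip_force: 0.0
```

```bash
python3 - <<'E'
from h import *
print(arm.get_obs()['t'],arm.get_obs()['tcp_pos'])
I=[]
for k in range(5):
    t=snap('top','t11_%d'%k);I.append(t['image'][160:300,330:460].astype(int))
print([int((abs(a-I[0]).max(2)>30).sum()) for a in I])
c=cv2.resize(t['image'][170:330,170:450],(800,457),interpolation=cv2.INTER_CUBIC)[:,:,::-1]
s=snap('scene','s11');p=proj(s,[[.6255,-.2445,.1]])[0].astype(int)
x,y=np.clip(p-[60,70],0,[520,340]);c2=cv2.resize(s['image'][y:y+140,x:x+120],(240,280))[:,:,::-1].copy()
c=c[:,:560] if 0 else c
o=np.hstack([cv2.resize(c,(560,320)),cv2.copyMakeBorder(c2,0,40,0,0,0)]);cv2.imwrite('pics/m5.png',o)
E
```

```text
40.125 [ 0.35233468 -0.34998947  0.21621492]
[0, 0, 0, 0, 0]
```

View pics/m5.png

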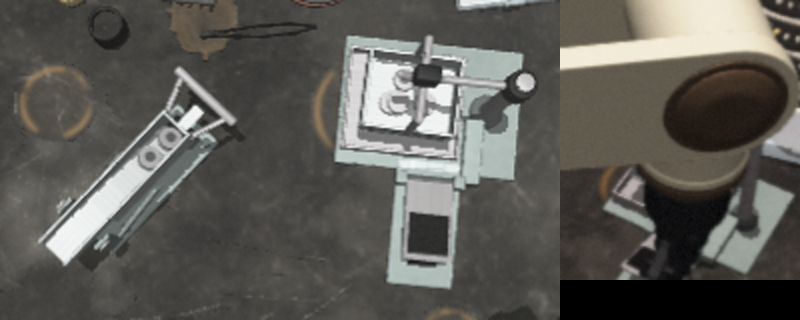

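The basket hangs on the hook with its collars, treadle up, two collars in the level bin. Let it settle, then hand in.

>>> apply_moves(moves=[[1,0,0,0,0],[1,0,0,0,0],[1,0,0,0,0],[1,0,0,0,0],[1,0,0,0,0]])

```text
t: 41.05
tcp_pos: [0.352, -0.3503, 0.2163]
eef_rot: [-0.0, 0.732, 0.681, -0.0]
contact_force: [1.1, 0.7, 0.0]
finger_gap: -0.0003
grip_force: 0.0
```

>>> apply_moves(moves=[[1,0,0,0,0],[1,0,0,0,0],[1,0,0,0,0],[1,0,0,0,0],[1,0,0,0,0]])

```text
t: 41.68
tcp_pos: [0.352, -0.3503, 0.2163]
eef_rot: [-0.0, 0.732, 0.681, -0.0]
contact_force: [0.5, -0.0, -0.1]
finger_gap: -0.0002
grip_force: 0.0
```

```bash
python3 - <<'E'
from h import *
t=snap('top','t12');b=cv2.imread('pics/t11_0.png')
print(int((cv2.absdiff(b,t['image'][:,:,::-1].copy())[160:300,330:460].max(2)>25).sum()))
print(arm.job_done())
E
```

```text
0
the job is handed in; nothing more can be done
None
```

The job is handed in at about 42 s, no verdict returned: four collars went into the basket and two stayed in the level bin, and the basket was dipped with the treadle held on its stop for over two seconds and left hanging still with the treadle back up.

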